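Set a cooler's temperature control at the thumbwheel under its cover

TASK

Lever open the shut hinged cover of the temperature control with the blade of the scraper, and open it until it stands leaning back past upright. Lay the scraper flat on the bench again, clear of the control; then, with a fingertip on the exposed rim, roll the recessed thumbwheel until the pointer on the scale stands in line with the set tab, and leave the cover open. Keep the scraper off the thumbwheel and leave the other things on the bench where they stand.

Things in the scene. Friction and masses are not known exactly. Their poses are not given: they have to be found in the camera images.
- control: temperature control (all sizes here in mm): grey steel case 150 x 130 (its x, y), 82 tall, on a dark sub-plate 206 x 124 x 4 fixed to the bench. Origin: centre of the underside, at bench level. Its top is closed by a cover, flush between the side walls (4 thick), hinged along the +y edge. Inside, the aluminium dial plate is 60 above the bench; its two slim indicators stay under 66
- slot (a point): centre of the mouth of the pry slot, in the outer face of the control's -y wall directly under the cover's lip, 71 above the bench. The slot is 78 wide along x and 12 high, from 65 to 77 above the bench; a blade goes in level, along the control's +y, free for 65 before it meets the thumbwheel
- cover (a joint): angle of the hinged cover, rad: 0 shut (as found), 1.57 upright, 1.95 the stop, leaning back. Grey sheet cover 140 x 126 x 5 with a clear window over the scale; the free edge is at the control's -y side. Its hinge is stiff: it stays at any angle where it is left; 2 to 3 N at the lip moves it
- cover_hinge (a point): middle of the cover's hinge axis, which runs along the control's x; 63 towards the control's +y from its origin and 79.5 above the bench
- cover_lip (a point): middle of the cover's free edge, half-way through its thickness, 128 from the hinge axis; it moves with the cover
- rim_top (a point): top of the exposed rim of the thumbwheel: 70 above the bench, 15 to +y of the control's middle; this point stays fixed. The wheel (axle along y, 60 diameter, 14 wide) sits in a slot of the dial plate; only its top 10 stand out, 45 long along x, 12 below the case's top. Nearest wall 46 to +y. Rolling the top to the control's +x moves the pointer to +x, 0.67 mm per mm of rim
- wheel: the thumbwheel, a ribbed black disc; origin on its axle, 30 below rim_top; it turns about its y axis, 20 mm of pointer travel per rad. About 1 N along the rim turns it and it stays where it is left
- pointer_tip (a point): tip of the slim dark pointer that slides along the scale, a groove along the control's x, 31 to the -y of its middle, 61.5 above the bench. Driven by the thumbwheel alone; it can travel 33 either side of the control's middle and starts 16 to 30 on its -x side
- tab_tip (a point): tip of the set tab, a square-headed block on the other (-y) side of the same groove, that marks the wanted setting; it stays put, 0 to 26 on the +x side of the control's middle. In line means the same x along the control as the pointer tip
- scraper_grip (a point): grip point of the stiff scraper, in its black handle, half-way up (12). x points along the tool to the blade's end, z up as it lies. The handle (28 wide, 24 tall) runs from 60 behind this point to 40 ahead; the flat steel blade, 34 wide, 2.5 thick, level with this point, runs on to 130 ahead. 150 g, balance within 25. It lies in any place of a row of three tools to the robot's right
- scraper_tip (a point): middle of the end edge of the scraper's blade, 130 from scraper_grip
- wrench: bystander: open wrench, 180 long, flat, in the row of three tools to the robot's right; origin at the underside
- brush: bystander: hand brush, 180 long, lying flat, in the row of three tools to the robot's right; origin at the underside
- sprayer: bystander: trigger spray bottle, 72 diameter, 212 tall, past the control's hinge side; origin at the underside
- cleaner: bystander: metal can, 60 diameter, 130 tall, on the robot's side of the control; origin at the underside
- cup: bystander: paper cup, 76 across the rim, 95 tall, on the robot's side of the control, beside the way to its slot; origin at the underside
- tape: bystander: tape measure, 70 x 42 x 40 tall, beyond the control, beside the way to its slot; origin at the underside
- capacitor: bystander: aluminium motor capacitor, 48 diameter, 113 tall, standing, beyond the control (its +x side); origin at the underside
- roll: bystander: empty tape core, 90 diameter, 24 tall, on the bench near the parts bins; origin at the underside
Mind the look-alikes: they are no part of the job. Leave any orange or red look-alike of the control alone.

How it is judged (in metres and radians):
On the way, in this order (a step that is already met when the one before it is completed fails the run):
1. the scraper, bearing on the control, lifts the cover's lip off its seat (about 9 mm or more) (value of joint cover above 0.07 rad and contact force between scraper and control above 0.2 N), for 0.1 s.
2. the cover stands open past upright (over 1.5 rad) and the scraper lies flat on the bench, clear of the control (value of joint cover above 1.5 rad and height (world z) of scraper_grip below 0.02 m and angle between scraper_grip's own z axis and vertical below 0.15 rad and contact force between scraper and control below 0.05 N and linear speed of scraper below 0.02 m/s), for 0.2 s.
3. the pointer is in line with the set tab (x of pointer_tip in the frame of tab_tip between -0.003 and 0.003 m), for 0.2 s.
At the end, for the whole second after the job is handed in: The cover stands open past upright (over 1.5 rad) and still, the pointer tip is in line with the set tab within 3 mm along the scale, with the wheel at rest, and the scraper lies flat on the bench (grip point under 20 mm high, tilted less than 0.15 rad), still and not touching the control (all of step 2 and all of step 3 and velocity of joint cover below 0.05 rad/s and angular speed of wheel below 0.05 rad/s).
It fails at once if the scraper touches the thumbwheel (contact force between scraper and wheel above 0.3 N).
It fails at once if another thing on the bench is shifted by more than 25 mm or tipped over (distance of any of wrench, brush, sprayer, cleaner, cup, tape, capacitor, roll from where it was at the start of the episode above 0.025 m or angle between any of sprayer, cleaner, cup, capacitor's own z axis and vertical above 0.5 rad).
It also fails if it takes over 72 s, if anything falls off the work surface, if the arm or the gripper's body presses on something with over 40 N, if the wrist force passes 120 N, or if a joint passes its speed limit or range.

ROBOT

A 6-joint arm with a two-finger parallel gripper is mounted at the origin on the work surface. World frame = base frame: x ahead of the robot, y to its left, z up, the work surface at z = 0. Lengths are in mm, angles in rad, forces in N, time in s.
With the tool pointing down it reaches from about 300 to 950 mm from the base axis. Payload 3.1 kg.
Tool frame: the origin (TCP) lies at the very end of the fingers, on their centre line; the grasp point (between the pads) lies 19 mm behind it; z points along the fingers, y is the line along which they close (so a half turn about z gives the same grasp; the last joint's range is limited). The gripper opens to 85 mm and grips with 20 to 120 N. Pads are 22 mm wide; open, the fingers measure 114 mm over their backs; the gripper's body (76 mm by 85 mm) begins 54 mm behind the grasp point. The pads swing forward as they close: fully open they stand 13 mm farther back than shut.
Start: joints at [-1.366, 0.308, 1.634, -0, 1.2, -0.07], TCP at [169.569, -601.563, 231.272] pointing down, gripper open.
Joint ranges: [-3.06, 3.06], [-0.79, 1.96], [0.05, 2.63], [-1.19, 4.34], [0.05, 2.64], [-2.94, 2.94]. Speed limits (rad/s): [2.79, 2.79, 3.14, 3.14, 3.14, 3.14].

INTERFACE

Orientations are given as a unit quaternion [w, x, y, z].
In Python, from bench import read_state, eyes, order, regions_of, landmark_of gives the robot as it stands. The module is installed in compiled form; this text tells all that it offers.
- The arm moves only by the shell command python3 -m inch 'ROWS' [OPENING]. ROWS is JSON, a list of rows, each an object with "delta_pos": the shift along the tool's x, y, z in mm, a list of three; "angular": the turn, a rotation vector about the tool's x, y, z in degrees, a list of three. A call has exactly 5 rows; each row shifts and turns the commanded pose from where the row before left it, along the tool's axes as they then stand; what a row does not reach is not made up. A row lasts 1/10 s, in which the tool goes at most 50 mm and 8.59 degrees, less where a joint would pass 70% of its speed; a pose out of reach is approached as far as the arm can. A call with a gripper value outside its range is refused whole. OPENING is the opening in per cent of the stroke, from 0 (shut) to 100 (fully open), set as the call begins (- or left out, the last holds). The fingers move at their own pace and stop on an object; the grip force is fixed at half the most. Time passes only in rows, so rows that do not move let the fingers close, or fill a call up. It gives the time, the measured TCP pose, the force, the opening and the grip force at its end, in the units of the state.
- read_state(): the state, without advancing time (a new reading comes with each control period).
- eyes.camera(name): name is "side" or "top"; returns a dict with "pixels" (480x640x3 uint8, red, green, blue), "depth" (480x640 float32, mm along the optical axis (not along the pixel's ray), 0 where there is no reading), "K" (3x3 intrinsics, pixels), "distortion" ([k1, k2, p1, p2, k3] as OpenCV has them; the pictures are not rectified), "rvec" (rotation vector, rad) and "tvec" (3), from world to camera coordinates, as OpenCV has them. Camera axes: x right, y down, z forward; pixel columns grow to the right and rows downward; lengths in mm; the calibration is good to about 2 mm. A picture is of the moment at which its call begins.
- order.sign_off(): hands the job in; it is judged then, once.
Trained networks look in a picture, given as the dict that the camera call returned (one of the last four; its "shot" number tells which), for a name from the list of things; names that differ only in an ending like _2 or _b are one class to them, and where a whole thing is asked for, a point or a joint stands for the part that bears it (a point fixed in the world has none). Each returns a list of dicts, best first, with "score" (0 to 1); they miss things now and then, are a little off and sometimes report something else, mostly with a low value. They report only what shows in the picture. A call takes as long as a camera call. They do not tell look-alikes from the thing itself.
- regions_of(picture, target): "pixels" (480x640 bool, what is visible of it).
- landmark_of(picture, target): "at" ([x, y, z] in mm, in world coordinates, good to about 4 mm: a listed point, or the origin of a listed thing).
The state is a dict: "clock": time; "joint_pos": joint angles; "joint_velocities": joint speeds; "effort": joint torques, N m; "tool_pos": TCP position; "tcp_rot": TCP orientation; "contact_force": force on the tool from outside, world axes, zero at the start; "wrist_torque": the same for the moment, N m; "grip_width": finger opening in mm; "finger_force": force on a finger pad.
Only numpy, scipy, OpenCV 4.12 (cv2) and the standard library are available. Lean on these libraries where they do the work, as an engineer would, in place of code of your own. Each camera call takes 0.05 s, during which the arm holds its last target. There are 200 camera calls.

## Working session

There is one attempt and no reset: what is moved stays moved. The work goes in short steps, Python scripts to look and compute and a shell command to move; the robot and the scene stay as the last step left them, time stands still between calls to the robot, and variables do not carry over. Pictures are saved under pics/ and viewed, at most 10 in all, crops included, and the job is handed in when it is done.

```bash
mkdir -p pics
cat > h.py <<'E'
import numpy as np, cv2
from bench import read_state, eyes, order, regions_of, landmark_of
from scipy.spatial.transform import Rotation as R
def save(p,name,crop=None,s=1):
    im=p["pixels"][:,:,::-1]
    if crop: im=im[crop[1]:crop[3],crop[0]:crop[2]]
    cv2.imwrite("pics/"+name,cv2.resize(im,None,fx=s,fy=s))
def cloud(p):
    K=np.array(p["K"]);d=np.array(p["distortion"]);Rm=cv2.Rodrigues(np.array(p["rvec"],float))[0];t=np.array(p["tvec"],float).ravel()
    g=np.stack(np.meshgrid(np.arange(640.),np.arange(480.)),-1).reshape(-1,1,2)
    u=cv2.undistortPoints(g,K,d).reshape(480,640,2)
    z=p["depth"].astype(float)
    c=np.dstack([u*z[...,None],z])
    w=(c-t)@Rm
    w[z==0]=np.nan
    return w
def proj(p,pts):
    return cv2.projectPoints(np.array(pts,float).reshape(-1,1,3),np.array(p["rvec"],float),np.array(p["tvec"],float),np.array(p["K"]),np.array(p["distortion"]))[0].reshape(-1,2)
def Rt():
    s=read_state();q=np.array(s["tcp_rot"]);return np.array(s["tool_pos"]),R.from_quat(q[[1,2,3,0]])
E
python3 - <<'E'
from h import *
s=read_state();print({k:np.round(v,3) for k,v in s.items()})
for n in ["top","side"]:
    p=eyes.camera(n);save(p,n+"0.png")
    for t in ["control","slot","cover_hinge","cover_lip","rim_top","scraper_grip","scraper_tip","wrench","brush","sprayer","cleaner","cup","tape","capacitor","roll"]:
        print(n,t,[(round(r["score"],2),np.round(r["at"]).tolist()) for r in landmark_of(p,t)[:3]])
E
```

```text
{'clock': np.float64(0.0), 'joint_pos': array([-1.366,  0.309,  1.635, -0.   ,  1.2  , -0.07 ]), 'joint_velocities': array([-0.001, -0.001, -0.   ,  0.   ,  0.   , -0.001]), 'effort': array([-1.0000e-03, -4.1525e+01, -2.7666e+01, -0.0000e+00,  1.0000e-02,
        0.0000e+00]), 'tool_pos': array([ 169.401, -600.74 ,  230.042]), 'tcp_rot': array([-0.001,  0.991,  0.137, -0.   ]), 'contact_force': array([ 0.784, -0.949,  0.43 ]), 'wrist_torque': array([-0.032,  0.04 , -0.032]), 'finger_force': np.float64(0.0), 'grip_width': np.float64(85.295)}
top control [(0.71, [529.0, 120.0, -5.0]), (0.7, [632.0, -17.0, 4.0]), (0.61, [280.0, -304.0, -2.0])]
top slot [(0.97, [516.0, 63.0, 71.0]), (0.87, [240.0, -357.0, 67.0]), (0.8, [178.0, 211.0, 63.0])]
top cover_hinge [(0.97, [305.0, -245.0, 76.0]), (0.93, [244.0, 317.0, 77.0]), (0.66, [544.0, 185.0, 78.0])]
top cover_lip [(0.77, [512.0, 59.0, 82.0]), (0.76, [178.0, 209.0, 86.0]), (0.69, [245.0, -360.0, 80.0])]
top rim_top [(0.93, [536.0, 136.0, 72.0]), (0.76, [281.0, -291.0, 72.0]), (0.74, [507.0, -177.0, 1.0])]
top scraper_grip [(0.97, [467.0, -4
[... 946 characters left out ...]
0, 79.0]), (0.81, [244.0, -359.0, 77.0])]
side rim_top [(0.9, [538.0, 137.0, 74.0]), (0.67, [283.0, -291.0, 71.0]), (0.65, [221.0, 281.0, 71.0])]
side scraper_grip [(0.96, [466.0, -409.0, 10.0]), (0.16, [515.0, 60.0, 80.0])]
side scraper_tip [(0.77, [592.0, -417.0, 17.0])]
side wrench [(0.86, [500.0, -177.0, 1.0])]
side brush [(0.61, [525.0, -283.0, 1.0])]
side sprayer []
side cleaner [(0.61, [395.0, 201.0, -3.0]), (0.46, [514.0, 58.0, 79.0])]
side cup [(0.69, [360.0, 92.0, -3.0])]
side tape [(0.75, [634.0, -14.0, 1.0]), (0.49, [500.0, -178.0, 0.0])]
side capacitor [(0.75, [676.0, 122.0, 4.0])]
side roll [(0.7, [466.0, -409.0, 8.0]), (0.68, [748.0, -158.0, -0.0]), (0.4, [529.0, 122.0, 2.0])]
```

View pics/top0.png

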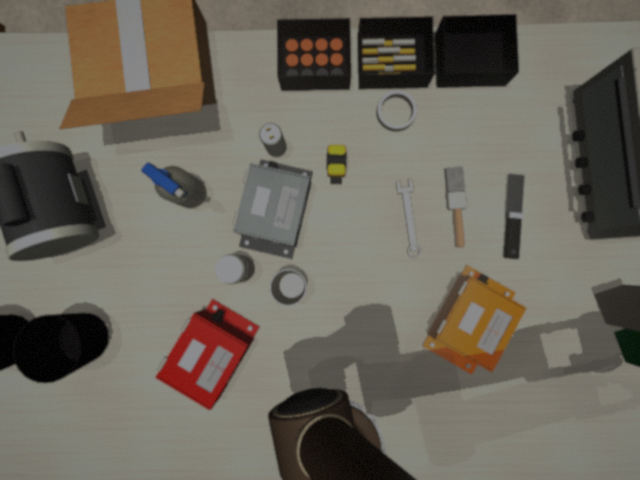

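View pics/side0.png

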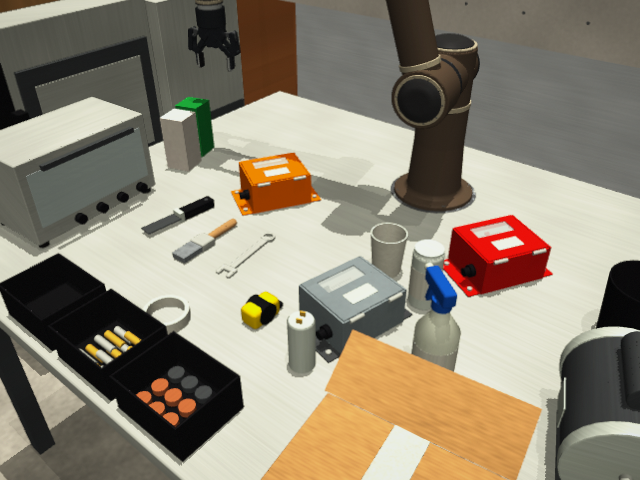

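The grey control is at about (275,207) px in the top view. The scraper, with its black handle, is the rightmost tool at (515,215), blade pointing up (+x). The orange and red boxes are look-alikes. Next I'll measure the yaw of the control and scraper from depth.

Run:
```python
from h import *
p=eyes.camera("top");w=cloud(p)
def best(t,near):
    out=[]
    for r in regions_of(p,t):
        m=r["pixels"]; c=np.nanmedian(w[m],0)
        out.append((np.hypot(*(c[:2]-near)),m,r["score"],c))
    return min(out,key=lambda o:o[0])
_,m,s,c=best("control",[529,122])
P=w[m];P=P[(P[:,2]>77)&(P[:,2]<88)]
print("control",s,c,len(P),np.median(P[:,2]));print(cv2.minAreaRect(P[:,:2].astype(np.float32)))
_,m,s,c=best("scraper_grip",[480,-407])
P=w[m];P=P[~np.isnan(P[:,0])];print("scr",s,c,len(P));print(cv2.minAreaRect(P[:,:2].astype(np.float32)))
H=P[P[:,2]>18];print("handle",cv2.minAreaRect(H[:,:2].astype(np.float32)),np.median(H[:,2]))
B=P[P[:,2]<=16];print("blade",cv2.minAreaRect(B[:,:2].astype(np.float32)),np.median(B[:,2]))
print(sorted([np.round(np.median(w[r["pixels"]],0)).tolist() for r in regions_of(p,"brush")]))
```

```text
control 0.73 [520.06311364 122.67525135  80.29691528] 4350 80.97254065292827
((528.7792358398438, 125.321533203125), (133.8805694580078, 151.83200073242188), 75.50331115722656)
scr 0.65 [ 499.12820882 -406.37608226   14.97631723] 1349
((502.6156311035156, -412.8108215332031), (41.595359802246094, 194.5367431640625), 84.77791595458984)
handle ((457.43475341796875, -403.7770080566406), (30.419960021972656, 103.3344497680664), 83.61036682128906) 22.813284426479207
blade ((502.67926025390625, -412.8900451660156), (41.54530334472656, 194.4617156982422), 85.04885864257812) 11.845893520111
[[nan, nan, nan], [nan, nan, nan]]
```

```bash
cat >> h.py <<'E'
def yawR(deg,pitch=0):
    """tool down with tool x at world yaw deg; pitch: tip(x axis) raised by pitch deg"""
    a=np.radians(deg);x=np.array([np.cos(a),np.sin(a),0]);z=np.array([0,0,-1.])
    return R.from_matrix(np.c_[x,np.cross(z,x),z])*R.from_euler('y',pitch,degrees=True)
def plan(pos,Rg):
    p,r=Rt();print("turn",np.round((r.inv()*Rg).as_rotvec(degrees=True),2),"then shift",np.round(Rg.inv().apply(np.array(pos)-p),1),"now",np.round(p,1),np.round(r.as_matrix()[:,0],3))
E
python3 -c "
from h import *
plan([487,-408.4,100],yawR(-5.5))"
python3 -m inch '[{"delta_pos":[0,0,0],"angular":[0,0,7]},{"delta_pos":[0,0,0],"angular":[0,0,7]},{"delta_pos":[0,0,0],"angular":[0,0,7.2]},{"delta_pos":[0,0,0],"angular":[0,0,0]},{"delta_pos":[0,0,0],"angular":[0,0,0]}]' 65
python3 -c "
from h import *
plan([487,-408.4,100],yawR(-5.5));print(yawR(0,10).as_matrix()[:,0])"
```

```text
turn [-0.    0.   21.25] then shift [ 297.5 -222.7  131.3] now [ 169.6 -601.6  231.3] [0.962 0.271 0.   ]
clock: 2.3
tool_pos: [169.6, -601.6, 231.3]
tcp_rot: [0.0, 0.999, -0.046, -0.0]
contact_force: [-1.3, -0.4, -0.6]
grip_width: 55.5
finger_force: 0.0
turn [0.   0.   0.19] then shift [ 297.5 -222.7  131.3] now [ 169.6 -601.6  231.3] [ 0.996 -0.092 -0.   ]
[0.98480775 0.         0.17364818]
```

```bash
python3 -m inch '[{"delta_pos":[25,-19,8],"angular":[0,0,0]},{"delta_pos":[32,-24,13],"angular":[0,0,0]},{"delta_pos":[32,-24,13],"angular":[0,0,0]},{"delta_pos":[32,-24,13],"angular":[0,0,0]},{"delta_pos":[32,-24,13],"angular":[0,0,0]}]' >/dev/null
python3 -m inch '[{"delta_pos":[32,-24,13],"angular":[0,0,0]},{"delta_pos":[32,-24,13],"angular":[0,0,0]},{"delta_pos":[32,-24,13],"angular":[0,0,0]},{"delta_pos":[32,-24,13],"angular":[0,0,0]},{"delta_pos":[16.5,-11.7,9],"angular":[0,0,0]}]'
python3 - <<'E'
from h import *
plan([487,-408.4,3],yawR(-5.5))
for n in ["top","side"]:
    p=eyes.camera(n)
    for t in ["scraper_grip","scraper_tip"]: print(n,t,[(round(r["score"],2),np.round(r["at"]).tolist()) for r in landmark_of(p,t)[:1]])
save(p,"s1.png",(120,120,360,300),3)
E
```

```text
clock: 3.3
tool_pos: [489.2, -405.8, 109.3]
tcp_rot: [-0.001, 0.999, -0.045, 0.0]
contact_force: [-0.0, -0.6, -0.4]
grip_width: 55.3
finger_force: 0.0
turn [-0.06 -0.01  0.31] then shift [ -2.    2.8 106.3] now [ 489.2 -405.8  109.3] [ 0.996 -0.09   0.   ]
top scraper_grip [(0.95, [469.0, -409.0, 16.0])]
top scraper_tip [(0.74, [596.0, -420.0, 13.0])]
side scraper_grip [(0.59, [463.0, -407.0, 10.0])]
side scraper_tip [(0.86, [591.0, -420.0, 14.0])]
```

View pics/s1.png

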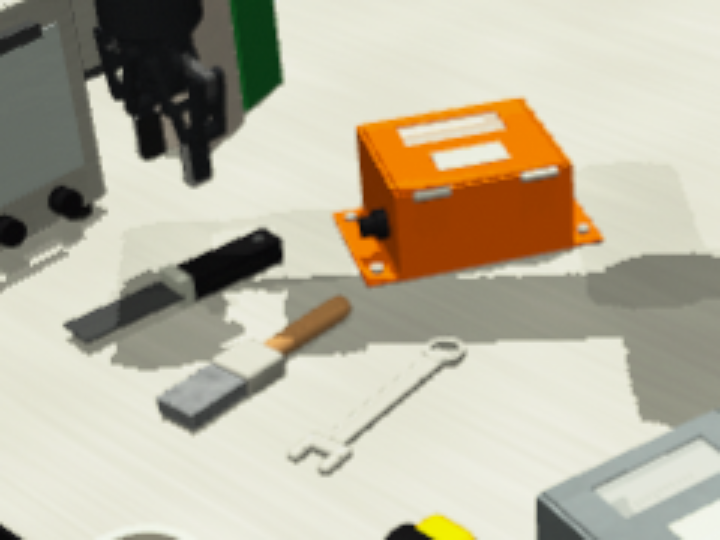

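The open gripper (about 160,110 px) hangs over the scraper's black handle (230,260). I'll descend and grip.

```bash
python3 -m inch '[{"delta_pos":[-2,2.5,25],"angular":[0,0,0.3]},{"delta_pos":[0,0,25],"angular":[0,0,0]},{"delta_pos":[0,0,25],"angular":[0,0,0]},{"delta_pos":[0,0,20],"angular":[0,0,0]},{"delta_pos":[0,0,11],"angular":[0,0,0]}]'
python3 -m inch '[{"delta_pos":[0,0,0],"angular":[0,0,0]},{"delta_pos":[0,0,0],"angular":[0,0,0]},{"delta_pos":[0,0,0],"angular":[0,0,0]},{"delta_pos":[0,0,0],"angular":[0,0,0]},{"delta_pos":[0,0,0],"angular":[0,0,0]}]' 0
python3 -m inch '[{"delta_pos":[0,0,0],"angular":[0,0,0]},{"delta_pos":[0,0,0],"angular":[0,0,0]},{"delta_pos":[0,0,0],"angular":[0,0,0]},{"delta_pos":[0,0,0],"angular":[0,0,0]},{"delta_pos":[0,0,0],"angular":[0,0,0]}]' 0
```

```text
clock: 4.1
tool_pos: [482.8, -410.8, 3.0]
tcp_rot: [-0.001, 0.999, -0.051, -0.001]
contact_force: [-0.5, -0.1, -0.6]
grip_width: 55.9
finger_force: 0.0
clock: 4.6
tool_pos: [485.2, -411.0, 5.3]
tcp_rot: [0.001, 0.999, -0.05, 0.001]
contact_force: [0.4, 0.7, 0.5]
grip_width: 26.8
finger_force: 61.2
clock: 5.1
tool_pos: [485.2, -411.0, 5.2]
tcp_rot: [0.0, 0.999, -0.05, 0.0]
contact_force: [-1.5, 0.6, 4.6]
grip_width: 26.3
finger_force: 61.8
```

```bash
python3 -m inch '[{"delta_pos":[0,0,-15],"angular":[0,0,0]},{"delta_pos":[0,0,-30],"angular":[0,0,0]},{"delta_pos":[0,0,-40],"angular":[0,0,0]},{"delta_pos":[0,0,-40],"angular":[0,0,-4]},{"delta_pos":[0,0,-20],"angular":[0,0,-7.7]}]'
python3 -m inch '[{"delta_pos":[0,0,0],"angular":[0,0,-7.7]},{"delta_pos":[0,0,0],"angular":[0,0,-7.7]},{"delta_pos":[0,0,0],"angular":[0,0,-7.7]},{"delta_pos":[0,0,0],"angular":[0,0,-7.7]},{"delta_pos":[0,0,0],"angular":[0,0,-7.7]}]' >/dev/null
python3 -m inch '[{"delta_pos":[0,0,0],"angular":[0,0,-7.7]},{"delta_pos":[0,0,0],"angular":[0,0,-7.7]},{"delta_pos":[0,0,0],"angular":[0,0,-7.7]},{"delta_pos":[0,0,0],"angular":[0,0,-8]},{"delta_pos":[0,0,0],"angular":[0,0,0]}]'
python3 -c "
from h import *
plan([480.8,-74.9,130],yawR(76.2))"
```

```text
clock: 5.6
tool_pos: [486.3, -411.7, 153.7]
tcp_rot: [0.002, 0.999, 0.054, 0.002]
contact_force: [0.4, -0.2, -1.1]
grip_width: 26.6
finger_force: 60.9
clock: 6.6
tool_pos: [484.3, -410.0, 149.1]
tcp_rot: [-0.0, 0.791, 0.612, 0.0]
contact_force: [-0.5, 0.3, -0.5]
grip_width: 26.8
finger_force: 60.9
turn [-0.04 -0.04 -0.67] then shift [324.6 -83.3  19.1] now [ 484.3 -410.   149.1] [0.25  0.968 0.001]
```

```bash
python3 -m inch '[{"delta_pos":[20,-5,1],"angular":[0,0,-0.7]},{"delta_pos":[35,-9,2],"angular":[0,0,0]},{"delta_pos":[40,-10,2],"angular":[0,0,0]},{"delta_pos":[40,-10,2],"angular":[0,0,0]},{"delta_pos":[40,-10,2],"angular":[0,0,0]}]' >/dev/null
python3 -m inch '[{"delta_pos":[40,-10,2],"angular":[0,0,0]},{"delta_pos":[40,-10,2],"angular":[0,0,0]},{"delta_pos":[40,-10,2],"angular":[0,0,0]},{"delta_pos":[20,-7,2],"angular":[0,0,0]},{"delta_pos":[10,-2,2],"angular":[0,0,0]}]'
python3 - <<'E'
from h import *
plan([480.8,-74.9,64],yawR(76.2))
for n in ["top","side"]:
    p=eyes.camera(n)
    for t in ["scraper_grip","scraper_tip","slot","cover_hinge","cover_lip","tape"]: print(n,t,[(round(r["score"],2),np.round(r["at"]).tolist()) for r in landmark_of(p,t)[:3]])
save(p,"s2.png",(200,140,460,340),3)
E
```

```text
clock: 7.6
tool_pos: [480.7, -72.9, 130.2]
tcp_rot: [-0.0, 0.787, 0.617, -0.0]
contact_force: [-0.2, -0.4, -1.1]
grip_width: 26.6
finger_force: 60.9
turn [-0.05 -0.02  0.04] then shift [-1.9  0.6 66.2] now [480.7 -72.9 130.2] [0.238 0.971 0.   ]
top scraper_grip [(0.16, [747.0, -150.0, -1.0])]
top scraper_tip [(0.71, [396.0, 204.0, 1.0]), (0.64, [507.0, 38.0, 135.0]), (0.26, [570.0, 318.0, -0.0])]
top slot [(0.73, [176.0, 211.0, 67.0]), (0.62, [242.0, -356.0, 69.0]), (0.59, [514.0, 62.0, 72.0])]
top cover_hinge [(0.73, [247.0, 317.0, 78.0]), (0.69, [306.0, -244.0, 78.0]), (0.58, [544.0, 186.0, 79.0])]
top cover_lip [(0.69, [178.0, 209.0, 85.0]), (0.68, [356.0, 91.0, -2.0]), (0.64, [514.0, 60.0, 81.0])]
top tape [(0.85, [635.0, -17.0, 2.0])]
side scraper_grip [(0.82, [475.0, -95.0, 136.0])]
side scraper_tip [(0.7, [505.0, 34.0, 140.0])]
side slot [(0.7, [512.0, 61.0, 71.0]), (0.6, [239.0, -359.0, 76.0]), (0.55, [174.0, 212.0, 72.0])]
side cover_hinge [(0.74, [307.0, -250.0, 78.0]), (0.6, [545.0, 186.0, 82.0])]
side cover_lip [(0.68, [178.0, 215.0, 77.0]), (0.63, [514.0, 60.0, 81.0]), (0.56, [244.0, -361.0, 79.0])]
side tape [(0.64, [633.0, -11.0, -2.0])]
```

View pics/s2.png

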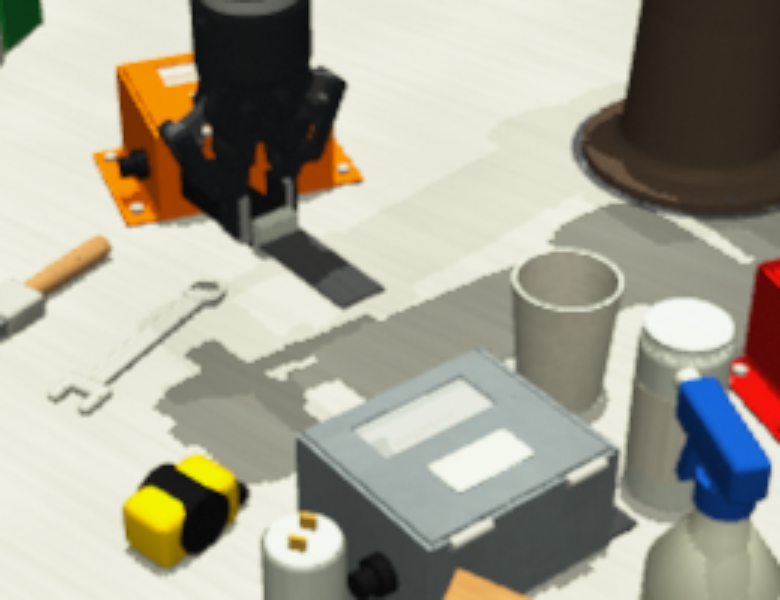

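The scraper is gripped and level. The blade end (340,295 px) points at the grey control's near wall, and the way there is clear of cup and tape. I'll measure the blade height from depth.

Run:
```python
from h import *
pos,r=Rt()
for n in ["top","side"]:
    p=eyes.camera(n);w=cloud(p)
    q=r.inv().apply((w-pos).reshape(-1,3))
    ok=(q[:,0]>30)&(q[:,0]<130)&(abs(q[:,1])<25)&(abs(q[:,2])<25)
    B=q[ok];print(n,len(B),"xmax",np.percentile(B[:,0],98),"y",np.percentile(B[:,1],[2,98]),"slope z/x",np.polyfit(B[:,0],B[:,2],1),np.median(B[:,2]))
    # control walls
    u=np.array([np.cos(np.radians(76.2)),np.sin(np.radians(76.2))]);v=np.array([u[1],-u[0]])
    T=w.reshape(-1,3);T=T[(abs(T[:,0]-529)<100)&(abs(T[:,1]-124)<100)&(T[:,2]>77)&(T[:,2]<90)]
    d=T[:,:2]-[529,124];print("top z",np.median(T[:,2]),"y",np.percentile(d@u,[1,99]),"x",np.percentile(d@v,[1,99]),cv2.minAreaRect(T[:,:2].astype(np.float32)))
```

```text
top 454 xmax 111.91779796161578 y [-19.17089435  13.72018447] slope z/x [ 2.52089580e-03 -7.19011861e+00] -6.9179616414020355
top z 80.94694374384963 y [-64.32909547  65.67472797] x [-74.84376273  72.79460887] ((529.121337890625, 126.12073516845703), (134.992919921875, 151.67184448242188), 75.97222900390625)
side 464 xmax 113.1814364612056 y [-17.00315673  17.19272516] slope z/x [ 3.03483093e-03 -7.21888390e+00] -7.041520751469306
top z 80.9472280523068 y [-63.89016632  68.51978794] x [-71.75602167  76.53778306] ((510.8415832519531, 130.61270141601562), (138.28358459472656, 195.09715270996094), 76.03678894042969)
```

```bash
python3 -m inch '[{"delta_pos":[0,0,20],"angular":[0,0,0]},{"delta_pos":[0,0,20],"angular":[0,0,0]},{"delta_pos":[0,0,18],"angular":[0,0,0]},{"delta_pos":[0,0,8.5],"angular":[0,0,0]},{"delta_pos":[0,0,0],"angular":[0,0,0]}]'
python3 -m inch '[{"delta_pos":[10,0,0],"angular":[0,0,0]},{"delta_pos":[10,0,0],"angular":[0,0,0]},{"delta_pos":[7,0,0],"angular":[0,0,0]},{"delta_pos":[6,0,0],"angular":[0,0,0]},{"delta_pos":[4,0,0],"angular":[0,0,0]}]'
```

```text
clock: 8.9
tool_pos: [480.3, -74.7, 62.6]
tcp_rot: [-0.001, 0.787, 0.617, -0.001]
contact_force: [-0.2, 0.1, -1.1]
grip_width: 26.7
finger_force: 61.0
clock: 9.4
tool_pos: [490.8, -38.3, 64.2]
tcp_rot: [0.0, 0.786, 0.618, 0.0]
contact_force: [-0.4, 0.6, -1.5]
grip_width: 26.7
finger_force: 61.0
```

```bash
python3 -m inch '[{"delta_pos":[6,0,0],"angular":[0,0,0]},{"delta_pos":[7,0,0],"angular":[0,0,0]},{"delta_pos":[7,0,0],"angular":[0,0,0]},{"delta_pos":[6,0,0],"angular":[0,0,0]},{"delta_pos":[3,0,0],"angular":[0,0,0]}]'
python3 - <<'E'
from h import *
for n in ["side"]:
    p=eyes.camera(n)
    for t in ["scraper_tip","cover_lip"]: print(n,t,[(round(r["score"],2),np.round(r["at"]).tolist()) for r in landmark_of(p,t)[:4]])
E
```

```text
clock: 9.9
tool_pos: [497.4, -10.3, 63.8]
tcp_rot: [-0.0, 0.787, 0.618, 0.0]
contact_force: [-0.8, -0.5, -1.1]
grip_width: 26.9
finger_force: 61.0
side scraper_tip []
side cover_lip [(0.91, [242.0, -362.0, 80.0]), (0.78, [515.0, 60.0, 80.0]), (0.56, [177.0, 214.0, 76.0])]
```

```bash
python3 -m inch '[{"delta_pos":[4,0,0],"angular":[0,0,0]},{"delta_pos":[5,0,0],"angular":[0,0,0]},{"delta_pos":[3.5,0,0],"angular":[0,0,0]},{"delta_pos":[0,0,1.5],"angular":[0,0,0]},{"delta_pos":[0,0,1.5],"angular":[0,0,0]}]'
python3 -m inch '[{"delta_pos":[0.5,0,4.2],"angular":[0,4,0]},{"delta_pos":[0.5,0,4.2],"angular":[0,4,0]},{"delta_pos":[0.5,0,4.2],"angular":[0,4,0]},{"delta_pos":[0,0,0],"angular":[0,0,0]},{"delta_pos":[0,0,0],"angular":[0,0,0]}]'
python3 -m inch '[{"delta_pos":[0.5,0,4.2],"angular":[0,4,0]},{"delta_pos":[0.5,0,4.2],"angular":[0,4,0]},{"delta_pos":[0,0,0],"angular":[0,0,0]},{"delta_pos":[0,0,0],"angular":[0,0,0]},{"delta_pos":[0,0,0],"angular":[0,0,0]}]'
python3 - <<'E'
from h import *
p=eyes.camera("side");save(p,"s3.png",(200,140,460,340),3)
print([(round(r["score"],2),np.round(r["at"]).tolist()) for r in landmark_of(p,"cover_lip")[:4]])
print(Rt()[1].as_matrix()[:,0])
E
```

```text
clock: 10.55
tool_pos: [500.3, 1.3, 60.7]
tcp_rot: [0.0, 0.787, 0.618, -0.0]
contact_force: [0.4, 0.3, -1.9]
grip_width: 26.7
finger_force: 61.0
clock: 11.05
tool_pos: [500.4, 2.9, 48.0]
tcp_rot: [-0.064, 0.783, 0.614, 0.081]
contact_force: [0.5, -1.3, -2.7]
grip_width: 26.7
finger_force: 60.9
clock: 11.55
tool_pos: [501.8, 6.3, 40.6]
tcp_rot: [-0.106, 0.774, 0.609, 0.136]
contact_force: [-0.4, -1.2, -3.7]
grip_width: 26.6
finger_force: 60.8
[(0.96, [516.0, 60.0, 94.0]), (0.81, [180.0, 214.0, 75.0]), (0.77, [243.0, -358.0, 77.0]), (0.19, [633.0, -11.0, -2.0])]
[0.22173266 0.91387503 0.3400986 ]
```

View pics/s3.png

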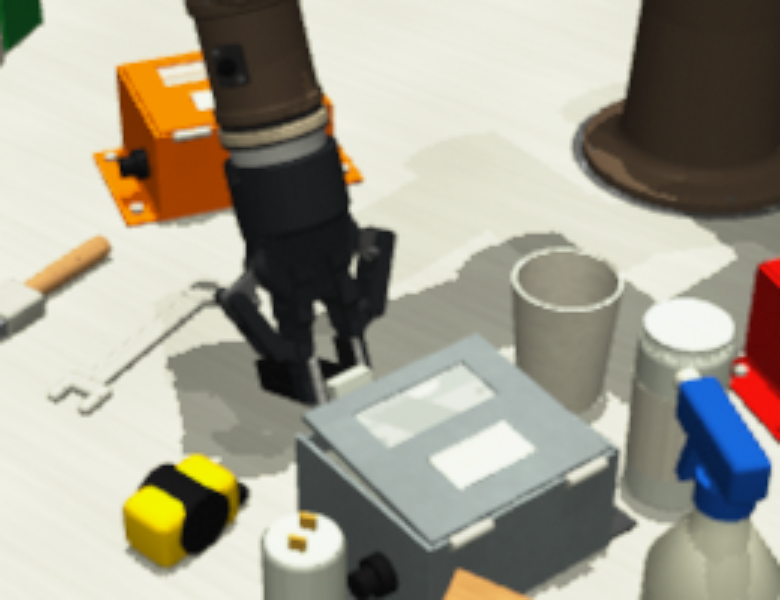

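The lip is up about 14 mm (gap at 310,430 px), with the blade beneath it. I'll bear down slightly on the slot edge to make the lever contact certain.

```bash
python3 -m inch '[{"delta_pos":[0,0,0.9],"angular":[0,1,0]},{"delta_pos":[0,0,0.9],"angular":[0,1,0]},{"delta_pos":[0,0,0],"angular":[0,0,0]},{"delta_pos":[0,0,0],"angular":[0,0,0]},{"delta_pos":[0,0,0],"angular":[0,0,0]}]'
python3 - <<'E'
from h import *
pos,r=Rt();x=r.as_matrix()[:,0];pit0=np.degrees(np.arcsin(x[2]));print(pos,pit0)
u=np.array([np.cos(np.radians(76.2)),np.sin(np.radians(76.2)),0]);C=np.array([529,124.8,0])
tip=pos+r.apply([111,0,-7.25]);ty,tz=(tip-C)@u,tip[2];print("tip y,z",ty,tz)
rho=np.hypot(63-ty,tz-79.5);print("rho",rho,"phi",np.arctan2(tz-79.5,63-ty))
phis=np.linspace(0.15,1.85,21);pits=np.linspace(pit0,5,21)
P,Q=pos,r
lat=np.cross(u,[0,0,1])
for k,(f,a) in enumerate(zip(phis[1:],pits[1:])):
    rho2=80
    T=C+u*(63-rho2*np.cos(f)-2.5*np.sin(f))+np.array([0,0,79.5+rho2*np.sin(f)-2.5*np.cos(f)])+lat*((tip-C)@lat)
    Rn=yawR(76.2,a);pn=T-Rn.apply([111,0,-7.25])
    print(k,round(f,2),np.round(pn,0),np.round(Q.inv().apply(pn-P),1),np.round((Q.inv()*Rn).as_rotvec(degrees=True),1));P,Q=pn,Rn
E
```

```text
clock: 12.15
tool_pos: [501.6, 7.1, 38.7]
tcp_rot: [-0.118, 0.772, 0.606, 0.15]
contact_force: [0.2, 0.1, -3.5]
grip_width: 26.7
finger_force: 60.7
[501.55475572   7.08984895  38.74653015] 22.007371030902988
tip y,z -20.663702860362186 87.06283494978416
rho 84.0048311038398 phi 0.09015063305068176
0 0.24 [503.  12.  49.] [ 8.  -0.1 -7.7] [-0.  -0.9  0. ]
1 0.32 [503.  12.  57.] [ 3.8 -0.  -7.2] [ 0.  -0.9 -0. ]
2 0.4 [503.  14.  65.] [ 4.2  0.  -6.9] [ 0.  -0.9 -0. ]
3 0.49 [504.  16.  73.] [ 4.6  0.  -6.6] [-0.  -0.9  0. ]
4 0.58 [504.  19.  80.] [ 4.9 -0.  -6.3] [ 0.  -0.9 -0. ]
5 0.66 [505.  22.  87.] [ 5.2  0.  -5.9] [ 0.  -0.9  0. ]
6 0.75 [506.  25.  94.] [ 5.5  0.  -5.5] [ 0.  -0.9  0. ]
7 0.83 [507.  29. 101.] [ 5.8 -0.  -5.1] [-0.  -0.9 -0. ]
8 0.92 [508.  34. 107.] [ 6.  -0.  -4.7] [-0.  -0.9  0. ]
9 1.0 [509.  38. 112.] [ 6.2  0.  -4.3] [ 0.  -0.9 -0. ]
10 1.08 [510.  44. 118.] [ 6.4 -0.  -3.8] [ 0.  -0.9  0. ]
11 1.17 [512.  49. 122.] [ 6.5  0.  -3.4] [ 0.  -0.9 -0. ]
12 1.25 [513.  55. 127.] [ 6.6 -0.  -2.9] [-0.  -0.9  0. ]
13 1.34 [515.  61. 130.] [ 6.7  0.  -2.4] [ 0.  -0.9 -0. ]
14 1.42 [516.  67. 133.] [ 6.7 -0.  -1.9] [-0.  -0.9  0. ]
15 1.51 [518.  73. 136.] [ 6.7 -0.  -1.5] [ 0.  -0.9 -0. ]
16 1.6 [519.  79. 138.] [ 6.7 -0.  -1. ] [-0.  -0.9  0. ]
17 1.68 [521.  85. 139.] [ 6.6  0.  -0.5] [-0.  -0.9 -0. ]
18 1.76 [522.  92. 140.] [ 6.5 -0.  -0. ] [ 0.  -0.9 -0. ]
19 1.85 [524.  98. 140.] [6.4 0.  0.4] [ 0.  -0.9  0. ]
```

```bash
python3 -m inch '[{"delta_pos":[4,0,-7.5],"angular":[0,-0.9,0]},{"delta_pos":[3.8,0,-7.2],"angular":[0,-0.9,0]},{"delta_pos":[4.2,0,-6.9],"angular":[0,-0.9,0]},{"delta_pos":[4.6,0,-6.6],"angular":[0,-0.9,0]},{"delta_pos":[4.9,0,-6.3],"angular":[0,-0.9,0]}]'
python3 -m inch '[{"delta_pos":[5.5,0,-5.9],"angular":[0,-0.9,0]},{"delta_pos":[5.8,0,-5.5],"angular":[0,-0.9,0]},{"delta_pos":[6,0,-5.1],"angular":[0,-0.9,0]},{"delta_pos":[6.2,0,-4.7],"angular":[0,-0.9,0]},{"delta_pos":[6.4,0,-4.3],"angular":[0,-0.9,0]}]'
python3 - <<'E'
from h import *
p=eyes.camera("side");save(p,"s4.png",(200,140,460,340),2.5)
print([(round(r["score"],2),np.round(r["at"]).tolist()) for r in landmark_of(p,"cover_lip")[:3]])
print(Rt()[1].as_matrix()[:,0])
E
```

```text
clock: 12.65
tool_pos: [503.3, 14.2, 78.7]
tcp_rot: [-0.093, 0.778, 0.61, 0.119]
contact_force: [-1.5, -2.2, -4.1]
grip_width: 26.9
finger_force: 60.8
clock: 13.15
tool_pos: [508.8, 35.5, 111.6]
tcp_rot: [-0.069, 0.782, 0.613, 0.088]
contact_force: [-1.4, -3.2, -1.8]
grip_width: 26.4
finger_force: 61.0
[(0.97, [527.0, 117.0, 187.0]), (0.88, [246.0, -361.0, 80.0]), (0.87, [177.0, 213.0, 75.0])]
[0.23013344 0.94676006 0.22513106]
```

View pics/s4.png

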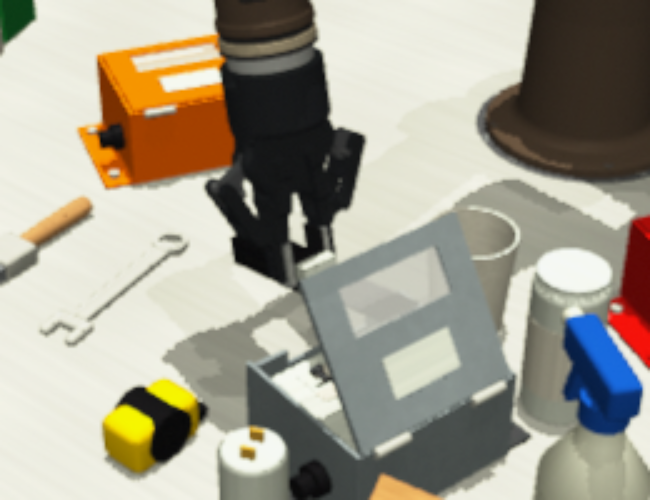

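The cover stands about 1.0 rad open, with the blade behind its free edge (330,270 px). I'll carry on along the arc.

```bash
python3 -m inch '[{"delta_pos":[7,0,-3.8],"angular":[0,-0.9,0]},{"delta_pos":[7,0,-3.4],"angular":[0,-0.9,0]},{"delta_pos":[7,0,-2.9],"angular":[0,-0.9,0]},{"delta_pos":[7,0,-2.4],"angular":[0,-0.9,0]},{"delta_pos":[7,0,-1.9],"angular":[0,-0.9,0]}]'
python3 -m inch '[{"delta_pos":[6.7,0,-1.5],"angular":[0,-0.9,0]},{"delta_pos":[6.7,0,-1],"angular":[0,-0.9,0]},{"delta_pos":[6.6,0,-0.5],"angular":[0,-0.9,0]},{"delta_pos":[6.5,0,0],"angular":[0,-0.9,0]},{"delta_pos":[6,0,0],"angular":[0,-0.9,0]}]'
python3 - <<'E'
from h import *
for n in ["side","top"]:
    p=eyes.camera(n)
    print([(round(r["score"],2),np.round(r["at"]).tolist()) for r in landmark_of(p,"cover_lip")[:3]])
plan([480.8,-74.9,150],yawR(76.2))
E
```

```text
clock: 13.75
tool_pos: [516.2, 66.4, 132.2]
tcp_rot: [-0.046, 0.785, 0.615, 0.058]
contact_force: [-0.5, -1.8, -1.6]
grip_width: 26.9
finger_force: 61.1
clock: 14.25
tool_pos: [523.8, 97.5, 138.8]
tcp_rot: [-0.022, 0.786, 0.617, 0.027]
contact_force: [0.2, -0.8, -1.5]
grip_width: 26.9
finger_force: 60.9
[(0.86, [177.0, 217.0, 78.0]), (0.82, [245.0, -362.0, 78.0]), (0.78, [555.0, 227.0, 200.0])]
[(0.96, [242.0, -355.0, 85.0]), (0.76, [557.0, 227.0, 203.0])]
turn [-0.04 -4.06  0.04] then shift [-178.1   -0.4  -11.4] now [523.7  97.9 138.6] [0.237 0.969 0.071]
```

Lip at y'≈106, z≈202, so the cover is at about 1.9 rad. I'll withdraw, swing the scraper round and lay it in the free area between the control and the wrench.

```bash
python3 -m inch '[{"delta_pos":[-15,0,0],"angular":[0,0,0]},{"delta_pos":[-35,0,0],"angular":[0,-1,0]},{"delta_pos":[-43,0,-2],"angular":[0,-1.5,0]},{"delta_pos":[-45,0,-5],"angular":[0,-1.5,0]},{"delta_pos":[-40,0,-5],"angular":[0,0,0]}]'
python3 -m inch '[{"delta_pos":[-20,0,0],"angular":[0,0,5]},{"delta_pos":[0,0,0],"angular":[0,0,8]},{"delta_pos":[0,0,0],"angular":[0,0,8]},{"delta_pos":[0,0,0],"angular":[0,0,8]},{"delta_pos":[0,0,0],"angular":[0,0,8]}]' >/dev/null
python3 -m inch '[{"delta_pos":[0,0,0],"angular":[0,0,8]},{"delta_pos":[0,0,0],"angular":[0,0,8]},{"delta_pos":[0,0,0],"angular":[0,0,8]},{"delta_pos":[0,0,0],"angular":[0,0,8]},{"delta_pos":[0,0,0],"angular":[0,0,5]}]'
python3 - <<'E'
from h import *
plan([456,-76,25],yawR(2))
p=eyes.camera("side");w=cloud(p);pos,r=Rt()
q=r.inv().apply((w-pos).reshape(-1,3))
B=q[(q[:,0]>50)&(q[:,0]<130)&(abs(q[:,1])<25)&(abs(q[:,2])<25)]
print(len(B),np.polyfit(B[:,0],B[:,2],1),np.median(B[:,2]))
print([(round(r["score"],2),np.round(r["at"]).tolist()) for r in landmark_of(p,"cover_lip")[:3]])
E
```

```text
clock: 14.95
tool_pos: [479.9, -77.3, 143.4]
tcp_rot: [-0.0, 0.787, 0.617, -0.001]
contact_force: [0.5, -0.6, -1.0]
grip_width: 26.5
finger_force: 60.9
clock: 15.95
tool_pos: [475.8, -95.6, 143.6]
tcp_rot: [-0.0, 1.0, 0.017, -0.0]
contact_force: [-0.7, -0.6, -1.2]
grip_width: 26.5
finger_force: 61.0
turn [-0.03  0.04 -0.08] then shift [-19.1 -20.3 118.6] now [475.8 -95.6 143.6] [ 0.999  0.034 -0.001]
357 [ 4.64494044e-03 -7.53153140e+00] -7.087946089887353
[(0.9, [178.0, 211.0, 75.0]), (0.7, [556.0, 227.0, 203.0]), (0.46, [532.0, 138.0, 41.0])]
```

```bash
python3 -m inch '[{"delta_pos":[-10,-7,30],"angular":[0,0,0]},{"delta_pos":[-9,-7,35],"angular":[0,0,0]},{"delta_pos":[0,0,30],"angular":[0,0,0]},{"delta_pos":[0,0,20],"angular":[0,0,0]},{"delta_pos":[0,0,10],"angular":[0,0,0]}]'
python3 -m inch '[{"delta_pos":[0,0,6],"angular":[0,0,0]},{"delta_pos":[0,0,4],"angular":[0,0,0]},{"delta_pos":[0,0,2.5],"angular":[0,0,0]},{"delta_pos":[0,0,1],"angular":[0,0,0]},{"delta_pos":[0,0,0],"angular":[0,0,0]}]'
```

```text
clock: 16.55
tool_pos: [455.1, -81.4, 16.9]
tcp_rot: [-0.001, 1.0, 0.02, -0.002]
contact_force: [0.2, -0.1, -1.7]
grip_width: 26.7
finger_force: 60.9
clock: 17.05
tool_pos: [457.8, -81.5, 5.8]
tcp_rot: [0.0, 1.0, 0.02, 0.001]
contact_force: [-0.7, 0.5, -1.2]
grip_width: 26.6
finger_force: 60.9
```

```bash
python3 -m inch '[{"delta_pos":[0,0,0.5],"angular":[0,0,0]},{"delta_pos":[0,0,0],"angular":[0,0,0]},{"delta_pos":[0,0,0],"angular":[0,0,0]},{"delta_pos":[0,0,0],"angular":[0,0,0]},{"delta_pos":[0,0,0],"angular":[0,0,0]}]' 60
python3 -m inch '[{"delta_pos":[0,0,-15],"angular":[0,0,0]},{"delta_pos":[0,0,-30],"angular":[0,0,0]},{"delta_pos":[0,0,-45],"angular":[0,0,0]},{"delta_pos":[0,0,-45],"angular":[0,0,0]},{"delta_pos":[0,0,-40],"angular":[0,0,0]}]'
python3 - <<'E'
from h import *
for n in ["top","side"]:
    p=eyes.camera(n)
    for t in ["scraper_grip","scraper_tip","cover_lip","rim_top","pointer_tip","tab_tip"]: print(n,t,[(round(r["score"],2),np.round(r["at"],1).tolist()) for r in landmark_of(p,t)[:3]])
    if n=="top": save(p,"t5.png",(200,120,440,300),3.3)
E
```

```text
clock: 17.55
tool_pos: [457.4, -81.4, 5.0]
tcp_rot: [0.0, 1.0, 0.02, 0.0]
contact_force: [-0.3, -0.6, -0.5]
grip_width: 51.2
finger_force: 0.0
clock: 18.05
tool_pos: [457.3, -81.4, 181.9]
tcp_rot: [0.0, 1.0, 0.02, 0.001]
contact_force: [0.9, 0.1, 0.2]
grip_width: 51.1
finger_force: 0.0
top scraper_grip [(0.66, [441.4, -84.9, 13.8]), (0.59, [557.4, 226.0, 201.9])]
top scraper_tip []
top cover_lip [(0.8, [244.4, -357.6, 82.7]), (0.75, [178.7, 209.6, 83.9]), (0.64, [555.2, 227.4, 203.5])]
top rim_top [(0.9, [221.7, 281.5, 70.8]), (0.84, [278.1, -291.0, 72.1]), (0.65, [531.8, 136.4, 71.9])]
top pointer_tip []
top tab_tip [(0.35, [545.0, 82.2, 64.7])]
side scraper_grip [(0.88, [438.9, -84.7, 9.6])]
side scraper_tip [(0.95, [566.2, -75.4, 14.7])]
side cover_lip [(0.93, [555.4, 224.0, 201.6]), (0.72, [179.5, 211.6, 76.5]), (0.69, [241.7, -357.9, 77.2])]
side rim_top [(0.96, [283.1, -288.8, 71.9]), (0.79, [536.4, 137.6, 71.3]), (0.43, [542.4, 188.1, 79.7])]
side pointer_tip [(0.46, [494.7, 99.0, 66.0]), (0.21, [499.4, -177.1, -1.4])]
side tab_tip [(0.52, [547.1, 87.5, 60.8])]
```

View pics/t5.png

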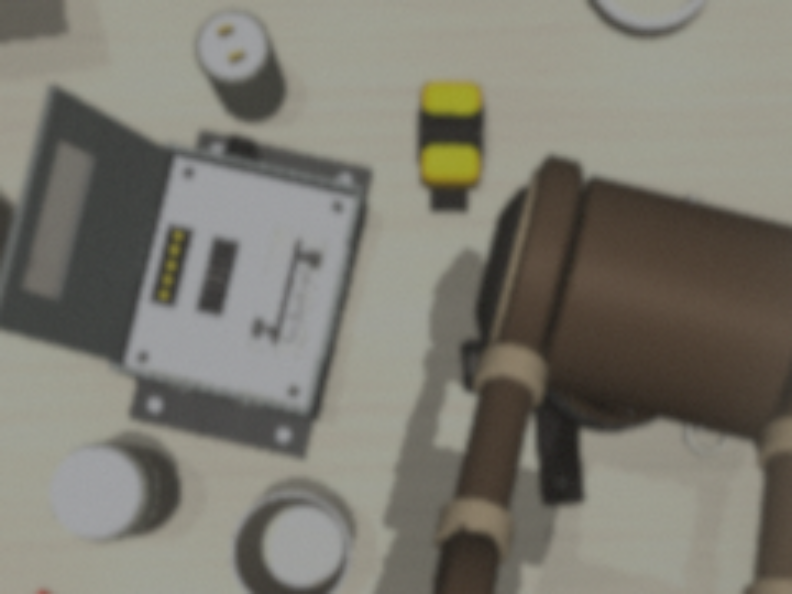

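The cover leans back open and the scraper is on the bench (handle at 560,430 px). The wheel is the dark ribbed bar at (217,275). The pointer is at about (265,330) and the tab at about (312,258). I'll measure pointer and tab in the control frame by rectifying the dial plane.

```bash
cat >> h.py <<'E'
U=np.array([np.cos(np.radians(76.2)),np.sin(np.radians(76.2)),0]);V=np.array([U[1],-U[0],0]);C=np.array([529,124.8,0])
def rect(p,z=63.,s=6,x=(-45,45),y=(-50,-15)):
    X,Y=np.meshgrid(np.arange(x[0],x[1],1/s),np.arange(y[1],y[0],-1/s))
    P=C+X[...,None]*V+Y[...,None]*U+np.array([0,0,z])
    uv=proj(p,P.reshape(-1,3)).reshape(X.shape+(2,)).astype(np.float32)
    return cv2.remap(p["pixels"][:,:,::-1].copy(),uv[...,0],uv[...,1],cv2.INTER_CUBIC),X,Y
E
python3 - <<'E'
from h import *
ims=[]
for n in ["top","side"]:
    p=eyes.camera(n);im,X,Y=rect(p,z=63,x=(-60,60),y=(-60,35));ims.append(im)
im=np.vstack(ims)
h=ims[0].shape[0]
for k in range(2):
    for x in range(-60,60,10):cv2.line(im,((x+60)*6,k*h),((x+60)*6,k*h+8),(0,0,255),1)
    for y in range(-60,35,10):cv2.line(im,(0,k*h+(35-y)*6),(8,k*h+(35-y)*6),(0,0,255),1)
cv2.imwrite("pics/r6.png",cv2.resize(im,None,fx=.5,fy=.5,interpolation=cv2.INTER_AREA));print(im.shape)
E
```

```text
(1140, 720, 3)
```

View pics/r6.png

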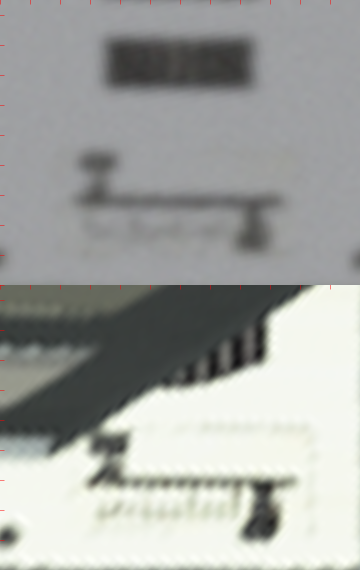

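```bash
python3 -m inch '[{"delta_pos":[0,0,0],"angular":[0,0,-5]},{"delta_pos":[0,0,0],"angular":[0,0,-8]},{"delta_pos":[0,0,0],"angular":[0,0,-8]},{"delta_pos":[0,0,0],"angular":[0,0,-8]},{"delta_pos":[0,0,0],"angular":[0,0,-8]}]' 0 >/dev/null
python3 -m inch '[{"delta_pos":[0,0,0],"angular":[0,0,-8]},{"delta_pos":[0,0,0],"angular":[0,0,-8]},{"delta_pos":[0,0,0],"angular":[0,0,-8]},{"delta_pos":[0,0,0],"angular":[0,0,-8]},{"delta_pos":[0,0,0],"angular":[0,0,-5]}]'
python3 -c "
from h import *
plan([521.3,141.9,85],yawR(76.2))"
```

```text
clock: 19.85
tool_pos: [457.3, -81.4, 179.9]
tcp_rot: [0.0, 0.785, 0.619, 0.0]
contact_force: [0.3, -1.1, -0.4]
grip_width: -0.2
finger_force: 0.0
turn [0.  0.  0.3] then shift [232.1   8.9  94.9] now [457.3 -81.4 179.9] [ 0.233  0.972 -0.   ]
```

```bash
python3 -m inch '[{"delta_pos":[25,1,0],"angular":[0,0,0.3]},{"delta_pos":[45,2,0],"angular":[0,0,0]},{"delta_pos":[45,2,0],"angular":[0,0,0]},{"delta_pos":[45,2,0],"angular":[0,0,0]},{"delta_pos":[40,1,10],"angular":[0,0,0]}]' >/dev/null
python3 -m inch '[{"delta_pos":[22,1,20],"angular":[0,0,0]},{"delta_pos":[10,0,25],"angular":[0,0,0]},{"delta_pos":[0,0,20],"angular":[0,0,0]},{"delta_pos":[0,0,15],"angular":[0,0,0]},{"delta_pos":[0,0,5],"angular":[0,0,0]}]'
python3 - <<'E'
from h import *
plan([521.3,141.9,70],yawR(76.2))
p=eyes.camera("side");save(p,"s7.png",(280,180,440,300),4)
p=eyes.camera("top");w=cloud(p);pos,r=Rt()
print([(round(r["score"],2),np.round(r["at"],1).tolist()) for r in landmark_of(p,"rim_top")[:3]])
E
```

```text
clock: 20.85
tool_pos: [520.7, 141.2, 82.9]
tcp_rot: [-0.001, 0.788, 0.615, -0.002]
contact_force: [-0.2, -0.4, -0.3]
grip_width: -0.1
finger_force: 0.0
turn [-0.19  0.09 -0.25] then shift [ 0.8  0.4 12.9] now [520.7 141.2  82.9] [ 0.243  0.97  -0.002]
[(0.64, [279.6, -290.0, 69.4]), (0.55, [533.2, 137.8, 72.0])]
```

View pics/s7.png

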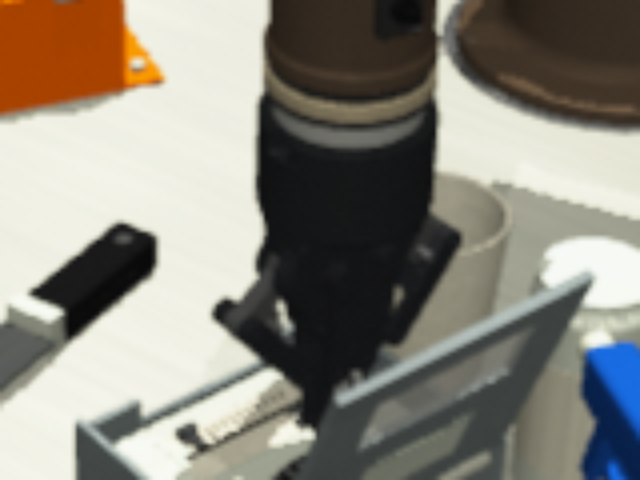

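The closed fingertip sits above the wheel (310,415 px), clear of the open cover. I'll lower onto the rim and make the first stroke.

```bash
python3 -m inch '[{"delta_pos":[0,0,5],"angular":[0,0,0]},{"delta_pos":[0,0,4],"angular":[0,0,0]},{"delta_pos":[0,0,3],"angular":[0,0,0]},{"delta_pos":[0,0,1.5],"angular":[0,0,0]},{"delta_pos":[0,0,0],"angular":[0,0,0]}]'
python3 -m inch '[{"delta_pos":[0,0,1],"angular":[0,0,0]},{"delta_pos":[0,0,1],"angular":[0,0,0]},{"delta_pos":[0,0,0],"angular":[0,0,0]},{"delta_pos":[0,0,0],"angular":[0,0,0]},{"delta_pos":[0,0,0],"angular":[0,0,0]}]'
```

```text
clock: 21.5
tool_pos: [522.0, 141.4, 71.1]
tcp_rot: [-0.0, 0.788, 0.615, -0.0]
contact_force: [0.5, -0.3, 0.4]
grip_width: 0.3
finger_force: 0.0
clock: 22.0
tool_pos: [522.4, 141.6, 69.6]
tcp_rot: [0.0, 0.788, 0.615, 0.0]
contact_force: [0.1, -0.3, 1.9]
grip_width: 0.2
finger_force: 0.9
```

```bash
python3 -m inch '[{"delta_pos":[0,0,1.5],"angular":[0,0,0]},{"delta_pos":[0,0,0],"angular":[0,0,0]},{"delta_pos":[0,4,0],"angular":[0,0,0]},{"delta_pos":[0,4,0],"angular":[0,0,0]},{"delta_pos":[0,4,0],"angular":[0,0,0]}]'
python3 -m inch '[{"delta_pos":[0,4,0],"angular":[0,0,0]},{"delta_pos":[0,4,0],"angular":[0,0,0]},{"delta_pos":[0,4,0],"angular":[0,0,0]},{"delta_pos":[0,0,0],"angular":[0,0,0]},{"delta_pos":[0,0,0],"angular":[0,0,0]}]'
cat > m.py <<'E'
from h import *
import sys
out=[]
for n in ["side","top"]:
    p=eyes.camera(n)
    im,X,Y=rect(p,z=63,x=(-45,45),y=(-50,-18));out.append(im)
    g=255-im.mean(2)
    # strips: pointer side (+y of groove), tab side
    for nm,a,b in [("ptr",-29,-19),("tab",-45,-35)]:
        m=(Y[:,0]>a)&(Y[:,0]<b);c=g[m].mean(0);c=np.clip(c-np.median(c)-0.35*(c.max()-np.median(c)),0,None)
        print(n,nm,"x=%.1f spread %.1f"%((c*X[0]).sum()/c.sum(),np.sqrt((c*X[0]**2).sum()/c.sum()-((c*X[0]).sum()/c.sum())**2)))
    for t in ["pointer_tip","tab_tip"]:
        for r in landmark_of(p,t):
            d=np.array(r["at"])-C
            if np.hypot(*d[:2])<80: print(n,t,round(r["score"],2),np.round([d@V,d@U,d[2]],1));break
cv2.imwrite("pics/"+sys.argv[1],np.vstack(out))
E
python3 m.py m1.png
```

```text
clock: 22.5
tool_pos: [535.3, 138.5, 69.9]
tcp_rot: [0.001, 0.788, 0.615, 0.001]
contact_force: [-1.3, -1.8, 9.9]
grip_width: -0.4
finger_force: 5.1
clock: 23.0
tool_pos: [547.0, 135.5, 68.7]
tcp_rot: [0.001, 0.788, 0.615, 0.001]
contact_force: [1.9, -2.3, 5.5]
grip_width: 0.3
finger_force: 2.7
side ptr x=-17.1 spread 11.8
side tab x=-28.0 spread 7.3
side tab_tip 0.61 [ 27.  -35.6  58.4]
top ptr x=-37.9 spread 4.8
top tab x=18.3 spread 13.7
top tab_tip 0.56 [ 19.2 -37.7  63.8]
```

```bash
python3 -m inch '[{"delta_pos":[0,0,-6],"angular":[0,0,0]},{"delta_pos":[0,-12,-2],"angular":[0,0,0]},{"delta_pos":[0,-14,0],"angular":[0,0,0]},{"delta_pos":[0,0,5],"angular":[0,0,0]},{"delta_pos":[0,0,3],"angular":[0,0,0]}]'
python3 -m inch '[{"delta_pos":[0,0,0],"angular":[0,0,0]},{"delta_pos":[0,4,0],"angular":[0,0,0]},{"delta_pos":[0,4,0],"angular":[0,0,0]},{"delta_pos":[0,4,0],"angular":[0,0,0]},{"delta_pos":[0,4,0],"angular":[0,0,0]}]'
python3 -m inch '[{"delta_pos":[0,4,0],"angular":[0,0,0]},{"delta_pos":[0,4,0],"angular":[0,0,0]},{"delta_pos":[0,0,0],"angular":[0,0,0]},{"delta_pos":[0,0,-10],"angular":[0,0,0]},{"delta_pos":[0,0,-30],"angular":[0,0,0]}]'
python3 -m inch '[{"delta_pos":[-25,0,-30],"angular":[0,0,0]},{"delta_pos":[-45,0,-20],"angular":[0,0,0]},{"delta_pos":[-45,0,0],"angular":[0,0,0]},{"delta_pos":[-40,0,0],"angular":[0,0,0]},{"delta_pos":[-30,0,0],"angular":[0,0,0]}]'
python3 m.py m2.png
```

```text
clock: 23.8
tool_pos: [518.2, 142.3, 67.6]
tcp_rot: [-0.001, 0.788, 0.616, -0.001]
contact_force: [-7.6, -0.4, 21.0]
grip_width: 0.0
finger_force: 11.0
clock: 24.3
tool_pos: [537.5, 137.6, 69.9]
tcp_rot: [0.001, 0.788, 0.616, 0.001]
contact_force: [-1.9, -1.8, 11.8]
grip_width: -0.0
finger_force: 5.9
clock: 24.8
tool_pos: [540.2, 135.7, 105.0]
tcp_rot: [-0.002, 0.788, 0.615, -0.003]
contact_force: [0.2, -0.6, -0.9]
grip_width: 0.3
finger_force: 0.0
clock: 25.3
tool_pos: [497.7, -45.0, 158.1]
tcp_rot: [0.0, 0.789, 0.615, -0.0]
contact_force: [0.2, 1.1, -0.0]
grip_width: -0.3
finger_force: 0.0
side ptr x=13.1 spread 1.9
side tab x=28.0 spread 2.2
side pointer_tip 0.41 [ 10.  -33.8  63.5]
side tab_tip 0.43 [ 25.4 -33.1  57.8]
top ptr x=9.0 spread 2.1
top tab x=24.4 spread 2.0
top pointer_tip 0.42 [ 10.2 -33.2  64.3]
top tab_tip 0.4 [ 26.4 -37.3  62.9]
```

```bash
python3 -c "
from h import *
plan([523.3,141.4,68.5],yawR(76.2))"
```

```text
turn [-0.01 -0.03 -0.23] then shift [184.4 -20.   89.3] now [498.7 -42.5 157.8] [0.242 0.97  0.001]
```

```bash
python3 -m inch '[{"delta_pos":[30,-5,0],"angular":[0,0,-0.2]},{"delta_pos":[45,-5,0],"angular":[0,0,0]},{"delta_pos":[45,-5,0],"angular":[0,0,0]},{"delta_pos":[40,-5,15],"angular":[0,0,0]},{"delta_pos":[24,0,30],"angular":[0,0,0]}]' >/dev/null
python3 -m inch '[{"delta_pos":[0,0,22],"angular":[0,0,0]},{"delta_pos":[0,0,12],"angular":[0,0,0]},{"delta_pos":[0,0,6],"angular":[0,0,0]},{"delta_pos":[0,0,3],"angular":[0,0,0]},{"delta_pos":[0,0,1],"angular":[0,0,0]}]'
python3 -m inch '[{"delta_pos":[0,0,0],"angular":[0,0,0]},{"delta_pos":[0,4,0],"angular":[0,0,0]},{"delta_pos":[0,4,0],"angular":[0,0,0]},{"delta_pos":[0,4,0],"angular":[0,0,0]},{"delta_pos":[0,4,0],"angular":[0,0,0]}]'
python3 -m inch '[{"delta_pos":[0,3,0],"angular":[0,0,0]},{"delta_pos":[0,0,0],"angular":[0,0,0]},{"delta_pos":[0,0,0],"angular":[0,0,0]},{"delta_pos":[0,0,-10],"angular":[0,0,0]},{"delta_pos":[0,0,-30],"angular":[0,0,0]}]'
python3 -m inch '[{"delta_pos":[-25,0,-30],"angular":[0,0,0]},{"delta_pos":[-45,0,-20],"angular":[0,0,0]},{"delta_pos":[-45,0,0],"angular":[0,0,0]},{"delta_pos":[-40,0,0],"angular":[0,0,0]},{"delta_pos":[-30,0,0],"angular":[0,0,0]}]'
python3 m.py m3.png
```

```text
clock: 26.6
tool_pos: [523.9, 140.1, 69.7]
tcp_rot: [0.0, 0.787, 0.616, 0.0]
contact_force: [-1.6, -0.6, 3.1]
grip_width: -0.3
finger_force: 1.7
clock: 27.1
tool_pos: [540.3, 136.0, 69.9]
tcp_rot: [0.001, 0.787, 0.617, 0.001]
contact_force: [-0.4, -0.8, 5.0]
grip_width: 0.1
finger_force: 2.3
clock: 27.6
tool_pos: [537.6, 135.1, 105.7]
tcp_rot: [-0.003, 0.787, 0.617, -0.004]
contact_force: [-0.6, 0.0, -0.2]
grip_width: 0.2
finger_force: 0.0
clock: 28.1
tool_pos: [495.9, -45.4, 158.9]
tcp_rot: [-0.0, 0.787, 0.616, -0.0]
contact_force: [0.1, 0.2, -0.5]
grip_width: -0.3
finger_force: 0.0
side ptr x=26.8 spread 2.0
side tab x=28.0 spread 2.2
side pointer_tip 0.42 [ 25.6 -34.8  62.8]
side tab_tip 0.49 [ 25.8 -34.1  57.2]
top ptr x=23.0 spread 2.3
top tab x=24.4 spread 2.0
top pointer_tip 0.43 [ 25.6 -32.2  64.3]
top tab_tip 0.45 [ 24.3 -36.2  61.6]
```

View pics/m3.png

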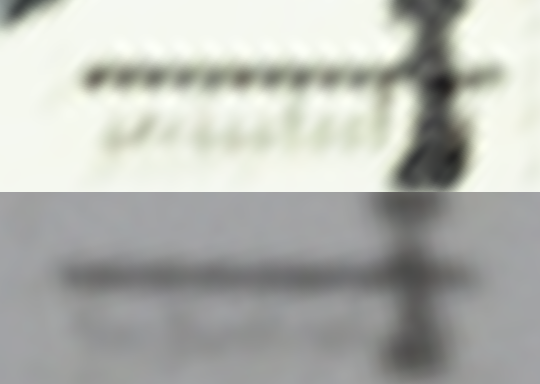

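Run:
```python
from h import *
for n in ["side","top"]:
    p=eyes.camera(n)
    for t in ["scraper_grip","scraper_tip","cover_lip","cup","tape","sprayer","capacitor","cleaner","wrench"]: print(n,t,[(round(r["score"],2),np.round(r["at"]).tolist()) for r in landmark_of(p,t)[:2]])
plan([531,139.5,68.5],yawR(76.2))
```

```text
side scraper_grip [(0.95, [439.0, -84.0, 7.0])]
side scraper_tip [(0.91, [566.0, -76.0, 16.0]), (0.58, [632.0, -13.0, -0.0])]
side cover_lip [(0.88, [557.0, 226.0, 201.0]), (0.56, [179.0, 214.0, 76.0])]
side cup [(0.65, [361.0, 92.0, -1.0])]
side tape [(0.33, [440.0, -85.0, 13.0])]
side sprayer []
side capacitor [(0.68, [674.0, 120.0, 4.0])]
side cleaner [(0.62, [398.0, 202.0, -2.0]), (0.22, [500.0, -176.0, 2.0])]
side wrench [(0.7, [501.0, -177.0, 2.0]), (0.17, [514.0, 62.0, 72.0])]
top scraper_grip [(0.82, [440.0, -81.0, 17.0])]
top scraper_tip [(0.33, [398.0, 205.0, -0.0])]
top cover_lip [(0.94, [178.0, 211.0, 82.0]), (0.76, [558.0, 227.0, 202.0])]
top cup [(0.92, [356.0, 89.0, -3.0])]
top tape [(0.53, [442.0, -81.0, 15.0])]
top sprayer [(0.74, [572.0, 318.0, 1.0])]
top capacitor [(0.67, [672.0, 122.0, 3.0]), (0.49, [514.0, 62.0, 75.0])]
top cleaner []
top wrench []
turn [ 0.   -0.   -0.06] then shift [186.3 -11.3  90.3] now [497.5 -44.1 158.8] [0.24  0.971 0.   ]
```

The pointer stem (top view 409 px, side view about 430) stands within about 1 mm of the tab (413 and 435). The scraper lies flat on the bench, the cover is at about 1.9 rad, and the bystanders that could be seen have not moved.

```bash
python3 -c "
from h import *
print(read_state()['clock'],order.sign_off())"
```

```text
the job is handed in; nothing more can be done
29.4 None
```

The job is handed in at 29.4 s, with no verdict returned: by the camera the cover stands open at about 1.9 rad, the scraper lies flat clear of the control, and the pointer is about 1 mm from the set tab (limit 3 mm).

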